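# Close up the board-test fixture and start the test

### The arm

A 6-joint arm with a two-finger parallel gripper is mounted at the origin on a cart in front of the work surface, level with it; the furniture and walls round the work are solid. World frame = base frame: x ahead of the robot, y to its left, z up, the work surface at z = 0. Lengths are in m, angles in rad, forces in N, time in s.
With the tool pointing down it reaches from about 0.35 to 0.85 m from the base axis. Payload 8.1 kg.
Tool frame: the origin (TCP) lies on the mounting face of the last link; the fingertips stand 186 mm ahead of it and the grasp point (between the pads) lies 167 mm ahead of it; y points along the fingers, x is the direction in which the jaws open and shut, and the axes are right-handed (so a half turn about y gives the same grasp; the last joint's range is limited). The gripper opens to 93 mm and grips with 3 to 60 N. Pads are 15 mm wide; open, the fingers measure 128 mm over their backs; the gripper's body (75 mm by 188 mm) begins 65 mm behind the grasp point.
Start: joints at [-1.348, 0.13, 1.488, -0, 1.523, -0.085], TCP at [0.182, -0.572, 0.405] pointing down, gripper open.
Joint ranges: [-2.96, 2.96], [-0.89, 2.26], [0.02, 2.5], [-1.34, 4.48], [0, 2.73], [-2.66, 2.66]. Speed limits (rad/s): [2.39, 2.39, 2.79, 3.14, 3.14, 3.14].

### API

Orientations are given as a rotation vector (axis times angle).
In Python, from plant import robot, imaging gives the robot as it stands.
- The arm moves only by the shell command python3 -m inch 'ROWS' [OPENING] [FORCE]. ROWS is JSON, a list of rows, each an object of numbers: "x", "y", "z": the shift along the tool's x, y, z in mm; "twist": the turn about the tool's y in rad. In form: [{"x": .., "y": .., "z": .., "twist": ..}, ...]. A call has 1 to 12 rows; each row shifts and turns the commanded pose from where the row before left it, along the tool's axes as they then stand; what a row does not reach is not made up. A row lasts 1/10 s, in which the tool goes at most 50 mm and 8.59 degrees, less where a joint would pass 70% of its speed; a pose out of reach is approached as far as the arm can. A call with a gripper value outside its range is refused whole. OPENING is the gripper command: -1 is shut, 1 is fully open, values between are in proportion, set as the call begins (- or left out, the last holds). The fingers move at their own pace and stop on an object; FORCE is the grip in N (left out, the last holds). Time passes only in rows, so rows that do not move let the fingers close. It gives the time, the measured TCP pose, the force and the opening at its end, in the units of the state.
- robot.read_state(): the state, without advancing time (a new reading comes with each control period).
- imaging.read_camera(name): name is "side" or "top"; returns a dict with "color" (420x560x3 uint8, red, green, blue), "depth" (420x560 float32, m along the optical axis (not along the pixel's ray), 0 where there is no reading), "fx", "fy", "cx", "cy" (pixels), "k1" (the pictures are not rectified: a ray, as slopes to the right and down, at radius r is drawn at 1 + k1 r^2 times it, then the intrinsics apply), "rvec" (rotation vector, rad) and "tvec" (3), from world to camera coordinates, as OpenCV has them. Camera axes: x right, y down, z forward; pixel columns grow to the right and rows downward; lengths in m; the calibration is good to about 2 mm. A picture is of the moment at which its call begins.
- robot.close_job(): hands the job in, once; it reports no verdict.
The state is a dict: "t": time; "q": joint angles; "dq": joint speeds; "joint_torque": joint torques, N m; "tool_pos": TCP position; "orientation": TCP orientation; "force": force on the tool from outside, world axes, zero at the start; "wrist_torque": the same for the moment, N m; "opening": finger opening in m.
Only numpy, scipy, OpenCV 4.12 (cv2) and the standard library are available. Lean on these libraries where they do the work, as an engineer would, in place of code of your own. Each camera call takes 0.05 s, during which the arm holds its last target.

### The job

A circuit board lies ready in the grey test fixture. Working only by pushing with the fingertips, fold the fixture's lid over and press it down until the catch snaps and holds it fully shut by itself; then push the contact slide fully home against the board, and last press the green start button on the two-button station all the way down and let it come up again. Do not touch the board or press the red button, and lift or shift none of the other things on the bench.

Things in the scene. Friction and masses are not known exactly. Their poses are not given: they have to be found in the camera images.
- fixture: Board-test fixture fixed to the bench: grey case, dark deck at z = 60 mm; origin on the bench, z up. In its frame (mm, used below) the case spans x -90..90, y -145..125. The lid hinges on the left (+y) side, the contact slide comes in from the right (-y) at x = 0. The board lies at (0, 30), top near z = 85, between steel pins 81 high. Two hinge posts at x = -81 and 81, y = 105, reach z = 112.
- lid (a joint): Lid angle, rad: 0 shut and level, 1.57 upright, stop at 1.85. Starts open, about upright (1.3 to 1.75), swings from the left over to the right and stays at any angle where it is left. Aluminium frame with a clear window, 140 (x) x 140 mm from hinge to free edge, 5 mm to either side of the hinge plane; shut, its top is at z = 110 and its free edge at y = -35 in the fixture frame.
- lid_hinge (a point): Middle of the lid's hinge line, at fixture (0, 105, 105) mm; the hinge line runs along the fixture's x. The lid point at distance r from the hinge is at fixture y = 105 - r cos(angle), z = 105 + r sin(angle).
- lid_pad (a point): Middle of the blue press pad's face on the lid's outer side, 127 mm from the hinge and 9 mm off the hinge plane (4 mm proud of the frame); the pad is 56 (along the hinge) x 24 mm. Site axes are the lid's: z is the outer face's normal (up when shut), -y points from the hinge to the free edge.
- slide (a joint): How far the contact slide is out, m: 0 is fully home, 0.042 is out at its stop. It moves along the fixture's y (home is towards +y). Friction about 2 N; it stays where it is left.
- slide_plate (a point): Middle of the top edge of the slide's blue push plate, on its outer (-y) face, which is the face to push. The plate is 56 (x) wide, 10 thick, stands upright from fixture z = 66 to z = 106 and is at fixture y = -100 when home. This point is at fixture z = 106.
- board: Green circuit board under test, 85 x 72 x 12 mm, loose between the guide pins on the fixture's sprung probe plate; origin under its middle. Not to be touched by the robot.
- nest (a joint): How far the sprung probe plate under the board is pressed down, m: 0 is up; about 0.005 under the latched lid.
- station: Cordless two-button station fixed to the bench: grey box 150 (x) x 85 (y) x 50 (high) mm with a black face and a short aerial at its back (+x) end, 84 high. Origin on the bench under its middle. It stands right or left of the fixture; the multimeter is on the other side.
- start_top (a point): Middle of the top of the green start button (28 mm across, on the front, -x, half of the station; 68 mm above the bench). Travel 5 mm straight down, 4 N at the bottom; springs back.
- start (a joint): Travel of the green start button, m: 0 is up, 0.005 fully down.
- stop_top (a point): Middle of the top of the red stop button (36 mm across, on the back, +x, half of the station, 72 mm from the green one). Not to be pressed.
- stop (a joint): Travel of the red button, m: 0 is up, 0.005 fully down.
- meter: Grey and black multimeter, 182 (x) x 88 (y) x 56 mm, loose, flat on the bench; origin under its middle.
- screwdriver: Blue-handled screwdriver, 156 mm long, lying at the back right; origin under its middle.
- spool: Spool of solder, 60 across, 48 high, back left; origin under its middle.
- catch (a joint): Sprung steel hook at fixture x = -45, y = -50 (20 mm wide, top at z = 130); rad, 0 at rest, more as it gives way. In the last 0.1 rad the lid presses the board on sprung probes, then the hook snaps over a bar on its free edge: about 8 to 16 N down at the lid's pad in all. Press the lid to nearly 0; once caught it rests at about 0.02 by itself. Not caught, it springs back to about 0.1.

How it is judged:
On the way, in this order (a step that is already met when the one before it is completed fails the run):
1. the lid is down and held by its catch, with the board pressed on the probes (value of joint lid below 0.03 rad and value of joint nest above 0.0035 m and contact force between the fingers and lid below 0.5 N), for 0.2 s.
2. the contact slide is fully home (value of joint slide below 0.002 m), for 0.1 s.
3. the green start button is pressed down (value of joint start above 0.0035 m), for 0.05 s.
At the end, for the whole second after the job is handed in: The lid is held down by its catch (within 0.03 rad of level) with the board pressed at least 3.5 mm down on the probes, the contact slide is within 2 mm of home, the green button was pressed at least 3.5 mm after that and has come up again, and the board is at rest (value of joint lid below 0.03 rad and value of joint nest above 0.0035 m and value of joint slide below 0.002 m and value of joint start below 0.001 m and linear speed of board below 0.02 m/s); the robot touches nothing.
It fails at once if the fingers touch the board, or it is lifted or shifted out of its place (contact force between the fingers and board above 0.5 N or z of board in the frame of fixture above 0.08 m or distance of board from where it was at the start of the episode above 0.015 m).
It fails at once if the slide is pushed fully home while the lid is not down (value of joint slide below 0.002 m and value of joint lid above 0.2 rad).
It fails at once if the start button is pressed before lid and slide are shut (value of joint start above 0.003 m and (value of joint lid above 0.06 rad or value of joint slide above 0.004 m)).
It fails at once if the red button is pressed (value of joint stop above 0.002 m).
It fails at once if another thing on the bench is moved (distance of any of meter, screwdriver, spool from where it was at the start of the episode above 0.03 m).
It also fails if it takes over 67 s, if anything falls off the work surface, if the arm or the gripper's body presses on something with over 40 N, if the wrist force passes 120 N, or if a joint passes its speed limit or range.

## Working session

There is one attempt and no reset: what is moved stays moved. The work goes in short steps, Python scripts to look and compute and a shell command to move; the robot and the scene stay as the last step left them, time stands still between calls to the robot, and variables do not carry over. Pictures are saved under pics/ and viewed, and the job is handed in when it is done.

```bash
ls; mkdir -p pics; cat > h.py <<'E'
import numpy as np,cv2
from plant import robot,imaging
from scipy.spatial.transform import Rotation as R
def cam(n,save=None):
    c=imaging.read_camera(n)
    if save: cv2.imwrite('pics/'+save,cv2.cvtColor(c['color'],cv2.COLOR_RGB2BGR))
    np.save('/tmp/%s.npy'%n,c,allow_pickle=True)
    return c
def load(n): return np.load('/tmp/%s.npy'%n,allow_pickle=True).item()
def ray(c,u,v):
    u=np.atleast_1d(u).astype(float);v=np.atleast_1d(v).astype(float)
    xd=(u-c['cx'])/c['fx'];yd=(v-c['cy'])/c['fy'];x,y=xd.copy(),yd.copy()
    for _ in range(20):
        s=1+c['k1']*(x*x+y*y);x=xd/s;y=yd/s
    M=R.from_rotvec(np.ravel(c['rvec'])).as_matrix()
    d=np.stack([x,y,np.ones_like(x)],-1)
    return -M.T@np.ravel(c['tvec']),d@M
def onz(c,u,v,z):
    o,d=ray(c,u,v);return o+d*((z-o[2])/d[:,2])[:,None]
def dep(c,u,v):
    o,d=ray(c,u,v);return o+d*c['depth'][np.atleast_1d(v).astype(int),np.atleast_1d(u).astype(int)][:,None]
E
python3 - <<'E'
from h import *
for n in('side','top'):
    c=cam(n,n+'0.png');print(n,ray(c,280,210),c['k1'],c['fx'])
s=robot.read_state();print(s)
E
```

```text
pics
side (array([ 0.64822439, -0.8365406 ,  0.81968251]), array([[-0.13904722,  0.76565713, -0.62804657]])) -0.08524406688669502 446.1128701456012
top (array([0.35917536, 0.0465391 , 1.89329201]), array([[ 0.06999669, -0.0226446 , -0.99731197]])) -0.14057522233174455 541.2923598485361
{'t': 0.1, 'q': array([-1.34842696e+00,  1.31068575e-01,  1.48918782e+00,  3.64932174e-05,
        1.52298876e+00, -8.54213011e-02]), 'dq': array([-0.00144506, -0.00018579, -0.00195576,  0.00094707,  0.00030661,
        0.00061674]), 'joint_torque': array([ 8.33464583e-04, -5.61336851e+01, -4.93098414e+01,  7.70995463e-02,
        2.91285489e-02, -2.20610269e-05]), 'tool_pos': array([ 0.18174172, -0.57159296,  0.40379271]), 'orientation': array([-1.33808491,  0.98039139, -0.97836455]), 'force': array([-0.17964639, -0.4319741 ,  0.40673304]), 'wrist_torque': array([ 0.05495344, -0.009446  ,  0.08267923]), 'opening': 0.09272987795436327}
```

View pics/side0.png

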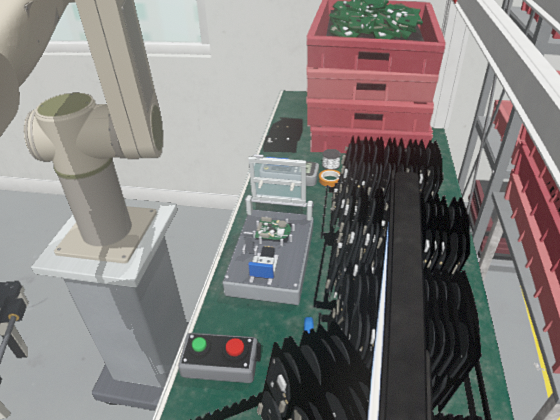

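View pics/top0.png

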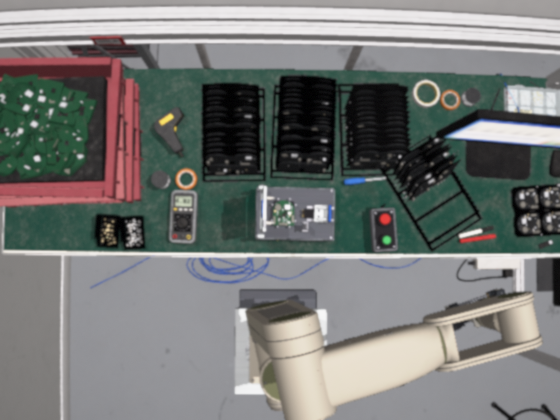

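```bash
python3 - <<'E'
from h import *
s=robot.read_state();print(R.from_rotvec(s['orientation']).as_matrix().round(3))
E
```

```text
[[ 0.303 -0.     0.953]
 [-0.953  0.002  0.303]
 [-0.002 -1.     0.   ]]
```

Side view: station with green (199,345) and red (234,347) is at the right (-y). The fixture is around (268,260) with the blue slide plate at (262,268) and the lid upright at (278,180). In the top view the fixture is around (295,213) and the meter at (182,215). Next I measure.

```bash
python3 - <<'E'
from h import *
for n,(u0,u1,v0,v1) in (('top',(225,420,160,260)),('side',(150,340,130,400))):
    c=load(n);im=c['color']
    crop=im[v0:v1,u0:u1]
    k=min(800//crop.shape[1],600//crop.shape[0]) or 1
    cv2.imwrite(f'pics/{n}0c.png',cv2.resize(crop[:,:,::-1],None,fx=k,fy=k,interpolation=cv2.INTER_CUBIC));print(n,k)
    hsv=cv2.cvtColor(im,cv2.COLOR_RGB2HSV)
    for nm,lo,hi in(('blue',(100,150,60),(125,255,255)),('green',(55,150,100),(80,255,255)),('red',(0,180,120),(6,255,255))):
        m=cv2.inRange(hsv,lo,hi)
        N,l,st,ce=cv2.connectedComponentsWithStats(m)
        for i in range(1,N):
            x,y,w,h,a=st[i]
            if a>12 and u0<ce[i][0]<u1 and v0<ce[i][1]<v1:
                vv,uu=np.where(l==i);P=dep(c,uu,vv)
                print(n,nm,ce[i].round(1),st[i],np.median(P,0).round(4),P.min(0).round(3),P.max(0).round(3))
E
```

```text
top 4
top blue [353.4 180.8] [344 178  20   7 115] [ 0.5951 -0.2519  0.0168] [ 0.359 -0.29  -0.01 ] [0.607 0.047 1.893]
top blue [329.4 212.7] [329 206   2  15  25] [ 0.4764 -0.1574  0.1031] [ 0.453 -0.161  0.091] [ 0.499 -0.156  0.11 ]
top red [384.4 218.8] [380 214  10  10  74] [ 0.4594 -0.3506  0.0691] [ 0.445 -0.367  0.058] [ 0.476 -0.336  0.08 ]
side 2
side blue [260.6 269.8] [249 262  24  16 296] [ 0.4783 -0.1636  0.0904] [ 0.452 -0.837  0.067] [ 0.648 -0.156  0.82 ]
side blue [307.9 323.9] [304 317   9  17 117] [ 0.5954 -0.2415  0.0194] [ 0.585 -0.403  0.013] [ 0.615 -0.222  0.213]
side red [234.6 346.5] [226 339  17  16 200] [ 0.4632 -0.3547  0.0703] [ 0.446 -0.837  0.066] [ 0.648 -0.337  0.82 ]
```

View pics/side0c.png

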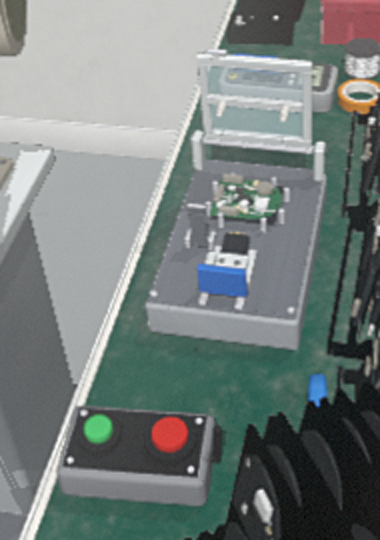

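View pics/top0c.png

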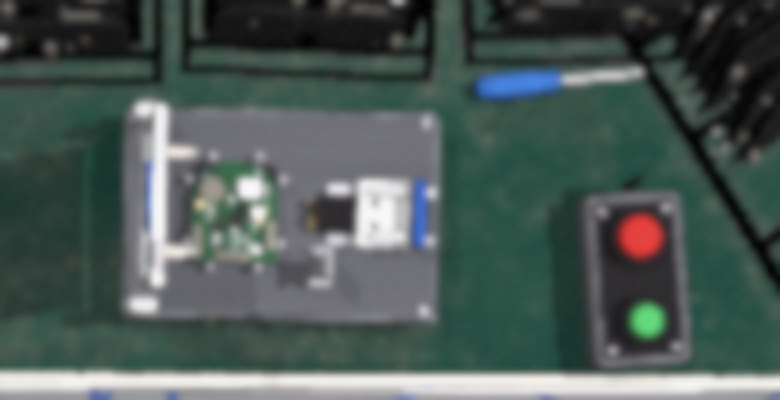

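```bash
python3 - <<'E'
from h import *
c=load('top')
def T(p,z): return onz(c,225+(p[0]-1.5)/4,160+(p[1]-1.5)/4,z)[0]
ps=[(126,104),(438,113),(436,322),(123,317)]
Q=[T(p,.06) for p in ps]
for q in Q:print(q.round(4))
print('edges',[np.linalg.norm(Q[i]-Q[(i+1)%4]).round(4) for i in range(4)])
# fit: fixture coords
F=np.array([(90,125),(90,-145),(-90,-145),(-90,125)])/1000
W=np.array(Q)[:,:2];Fm=F.mean(0);Wm=W.mean(0)
H=(F-Fm).T@(W-Wm);yaw=np.arctan2(H[0,1]-H[1,0],H[0,0]+H[1,1]);print('yaw',yaw)
Rm=np.array([[np.cos(yaw),-np.sin(yaw)],[np.sin(yaw),np.cos(yaw)]]);o=Wm-Rm@Fm;print('origin',o)
print('res',(W-(F@Rm.T+o)).round(4))
print('plate top ctr',T((420,214),.106), 'green',T((647,320),.068),'red',T((641,236),.068))
print('lid posts',T((152,107),.112),T((142,305),.112))
print('station corners',[T(p,.05).round(3) for p in((583,196),(678,192),(691,360),(595,367))])
s=load('side')
def S(p,z): return onz(s,150+(p[0]-.5)/2,130+(p[1]-.5)/2,z)[0]
print('side: plate',S((222,266),.106),'green',S((98,429),.068),'red',S((169,433),.068))
print('side corners',[S(p,.06).round(4) for p in((149,306),(298,322))])
# lid free edge: intersect ray with vertical geometry
q=[S(p,.245) for p in((203,60),(309,66))];print('lid edge @z.245',q)
E
```

```text
[0.5705 0.0867 0.06  ]
[ 0.5651 -0.1797  0.06  ]
[ 0.3867 -0.1778  0.06  ]
[0.3893 0.0876 0.06  ]
edges [np.float64(0.2665), np.float64(0.1784), np.float64(0.2655), np.float64(0.1812)]
yaw -0.01275110578111548
origin [ 0.4780042 -0.0357854]
res [[ 0.0009 -0.0013]
 [-0.0011  0.0022]
 [ 0.0005  0.0018]
 [-0.0003 -0.0027]]
plate top ctr [ 0.4754686 -0.1588659  0.106    ] green [ 0.38902737 -0.35739477  0.068     ] red [ 0.46051728 -0.35264063  0.068     ]
lid posts [0.56213191 0.06407263 0.112     ] [0.39841632 0.07093932 0.112     ]
station corners [array([ 0.496, -0.306,  0.05 ]), array([ 0.5  , -0.389,  0.05 ]), array([ 0.355, -0.4  ,  0.05 ]), array([ 0.349, -0.316,  0.05 ])]
side: plate [ 0.47791281 -0.15685774  0.106     ] green [ 0.39067968 -0.35921471  0.068     ] red [ 0.46149489 -0.35278372  0.068     ]
side corners [array([ 0.397, -0.187,  0.06 ]), array([ 0.5673, -0.1862,  0.06  ])]
lid edge @z.245 [array([0.42185506, 0.04368496, 0.245     ]), array([0.54904701, 0.04690601, 0.245     ])]
```

Top and side views agree within about 2 mm. The fixture origin is about (0.478,-0.036), with the hinge at (0.48,0.069). Green is at (0.390,-0.358), with red 72 mm away as specified. I'll shut the fingers, rise, come inwards and turn the jaws along the fixture's x.

```bash
python3 -m inch '[{"y":-40},{"y":-45},{"x":-12,"z":45},{"x":-12,"z":45},{"x":-12,"z":45},{"x":-12,"z":45},{"x":-12,"z":45},{"x":-12,"z":45},{},{}]' -1 20; python3 -m inch '[{"twist":-0.138},{"twist":-0.138},{"twist":-0.138},{"twist":-0.138},{"twist":-0.138},{"twist":-0.138},{"twist":-0.138},{"twist":-0.138},{"twist":-0.138},{},{}]'; python3 - <<'E'
from h import *
s=robot.read_state();print(R.from_rotvec(s['orientation']).as_matrix().round(3),s['tool_pos'],s['q'])
c=load('top')
# lid free edge (top view), station yaw
for p in((161,107),(155,285)): print(onz(c,225+p[0]/4,160+p[1]/4,.243))
E
```

```text
[[ 0.303 -0.     0.953]
 [-0.953  0.002  0.303]
 [-0.002 -1.     0.   ]] [ 0.18174172 -0.57159296  0.40379271] [-1.34842696e+00  1.31068575e-01  1.48918782e+00  3.64932174e-05
  1.52298876e+00 -8.54213011e-02]
[[0.54611437 0.05472621 0.243     ]]
[[0.40970035 0.05821442 0.243     ]]$[0]: bad value
$[0]: bad value
```

```bash
python3 -m inch '[{"x":0,"y":-40,"z":0,"twist":0},{"x":0,"y":-45,"z":0,"twist":0},{"x":-12,"y":0,"z":45,"twist":0},{"x":-12,"y":0,"z":45,"twist":0},{"x":-12,"y":0,"z":45,"twist":0},{"x":-12,"y":0,"z":45,"twist":0},{"x":-12,"y":0,"z":45,"twist":0},{"x":-12,"y":0,"z":45,"twist":0},{"x":0,"y":0,"z":0,"twist":0}]' -1 20; python3 - <<'E'
from h import *
s=robot.read_state();print(R.from_rotvec(s['orientation']).as_matrix().round(3),s['tool_pos'],s['q'],s['opening'])
E
```

```text
t: 1.0
tool_pos: [0.4213, -0.4179, 0.489]
orientation: [-1.339, 0.975, -0.974]
force: [-1.6, -0.4, -0.0]
opening: 0.0258
[[ 0.309  0.001  0.951]
 [-0.951  0.002  0.309]
 [-0.002 -1.     0.001]] [ 0.42125314 -0.41794529  0.4890185 ] [-0.86849257  0.09381614  1.37546692  0.00201032  1.6734016   0.3887812 ] 0.025776596148199684
```

```bash
python3 -m inch '[{"x":0,"y":0,"z":0,"twist":-0.138},{"x":0,"y":0,"z":0,"twist":-0.138},{"x":0,"y":0,"z":0,"twist":-0.138},{"x":0,"y":0,"z":0,"twist":-0.138},{"x":0,"y":0,"z":0,"twist":-0.138},{"x":0,"y":0,"z":0,"twist":-0.138},{"x":0,"y":0,"z":0,"twist":-0.138},{"x":0,"y":0,"z":0,"twist":-0.138},{"x":0,"y":0,"z":0,"twist":-0.138},{"x":0,"y":0,"z":0,"twist":0}]'; python3 - <<'E'
from h import *
s=robot.read_state();print(R.from_rotvec(s['orientation']).as_matrix().round(3),s['tool_pos'],s['q'],s['opening'],s['force'])
E
```

```text
t: 2.0
tool_pos: [0.4167, -0.4218, 0.4892]
orientation: [-1.57, 0.016, -0.015]
force: [0.3, 0.5, 0.3]
opening: 0.0007
[[ 1.    -0.001  0.019]
 [-0.019  0.001  1.   ]
 [-0.001 -1.     0.001]] [ 0.41669037 -0.4218424   0.48924092] [-8.77920961e-01  9.25422277e-02  1.37641920e+00 -2.41350117e-04
  1.67352530e+00 -8.58616399e-01] 0.0007322973728757373 [0.3344254  0.45312923 0.25384033]
```

```bash
python3 -m inch '[{"x":5,"y":0,"z":46,"twist":0},{"x":5,"y":0,"z":46,"twist":0},{"x":5,"y":0,"z":46,"twist":0},{"x":5,"y":0,"z":46,"twist":0},{"x":5,"y":0,"z":46,"twist":0},{"x":5,"y":0,"z":46,"twist":0},{"x":5,"y":0,"z":46,"twist":0},{"x":5,"y":0,"z":46,"twist":0},{"x":5,"y":0,"z":46,"twist":0},{"x":5,"y":0,"z":46,"twist":0},{"x":4,"y":0,"z":46,"twist":0},{"x":0,"y":0,"z":46,"twist":0}]'; python3 -m inch '[{"x":0,"y":0,"z":0,"twist":0},{"x":0,"y":0,"z":0,"twist":0}]'; python3 - <<'E'
from h import *
s=robot.read_state();print(R.from_rotvec(s['orientation']).as_matrix().round(3),s['tool_pos'],s['q'],s['opening'],s['force'])
cam('side','side1.png');cam('top','top1.png')
E
```

```text
t: 3.2
tool_pos: [0.4828, 0.1309, 0.4896]
orientation: [-1.571, 0.02, -0.021]
force: [0.4, -0.2, 0.3]
opening: 0.0005
t: 3.4
tool_pos: [0.4827, 0.13, 0.4894]
orientation: [-1.571, 0.018, -0.017]
force: [-0.0, 0.8, -0.2]
opening: 0.0003
[[ 1.    -0.001  0.022]
 [-0.022 -0.001  1.   ]
 [-0.001 -1.    -0.001]] [0.48272625 0.13003055 0.48941886] [ 1.60715921e-01 -1.61535996e-01  1.62438447e+00 -4.90998958e-04
  1.67946557e+00  1.82511802e-01] 0.0003195211915696099 [-0.0457208   0.83508594 -0.21711316]
```

View pics/side1.png

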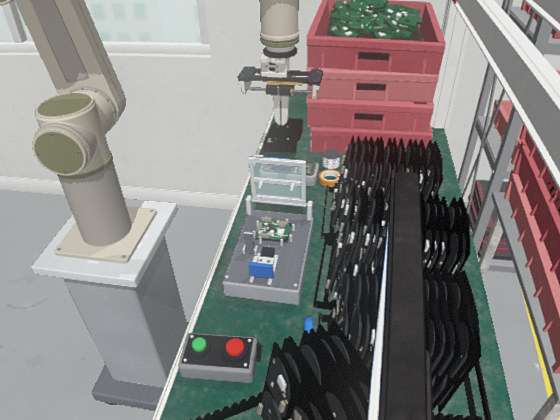

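```bash
python3 - <<'E'
import numpy as np
p=None
for a in [1.5,1.4,1.3,1.2,1.1,1.0,.9,.8,.7,.6,.5,.4,.3,.2,.1,.05,0,-.03]:
    r=122+6*(1.5-a)/1.5
    t=np.array([69-r*np.cos(a)+9*np.sin(a)+7.5,105+r*np.sin(a)+9*np.cos(a)])
    print(a,t.round(1),None if p is None else (t-p).round(1));p=t
E
```

```text
1.5 [ 76.8 227.3] None
1.4 [ 64.6 227.1] [-12.3  -0.2]
1.3 [ 52.3 225.7] [-12.2  -1.4]
1.2 [ 40.2 223.1] [-12.1  -2.6]
1.1 [ 28.5 219.2] [-11.8  -3.9]
1.0 [ 17.1 214.2] [-11.4  -5. ]
0.9 [  6.2 208. ] [-10.9  -6.2]
0.8 [ -4.  200.8] [-10.2  -7.2]
0.7 [-13.5 192.5] [-9.5 -8.3]
0.6 [-22.1 183.3] [-8.6 -9.2]
0.5 [-29.8 173.3] [ -7.7 -10. ]
0.4 [-36.4 162.5] [ -6.7 -10.8]
0.3 [-42.  151.1] [ -5.6 -11.4]
0.2 [-46.4 139.1] [ -4.4 -12. ]
0.1 [-49.6 126.7] [ -3.2 -12.4]
0.05 [-50.7 120.4] [-1.1 -6.3]
0 [-51.5 114. ] [-0.8 -6.4]
-0.03 [-51.8 110.2] [-0.3 -3.8]
```

```bash
python3 -m inch '[{"x":0,"y":40,"z":0,"twist":0},{"x":0,"y":37,"z":0,"twist":0},{"x":0,"y":0,"z":-15,"twist":0},{"x":0,"y":0,"z":-10,"twist":0},{"x":0,"y":0,"z":-6,"twist":0},{"x":0,"y":0,"z":-5,"twist":0},{"x":0,"y":0,"z":-5,"twist":0},{"x":0,"y":0,"z":0,"twist":0}]'
```

```text
t: 4.3
tool_pos: [0.4822, 0.0878, 0.4138]
orientation: [-1.571, 0.016, -0.018]
force: [0.2, 0.3, -0.1]
opening: 0.0005
```

```bash
python3 -m inch '[{"x":0,"y":0,"z":-12,"twist":0},{"x":0,"y":0,"z":-12,"twist":0},{"x":0,"y":2,"z":-12,"twist":0},{"x":0,"y":3,"z":-12,"twist":0},{"x":0,"y":4,"z":-12,"twist":0},{"x":0,"y":5,"z":-11,"twist":0},{"x":0,"y":6,"z":-11,"twist":0},{"x":0,"y":0,"z":0,"twist":0}]'; python3 - <<'E'
from h import *
cam('side','side2.png')
c=cam('side');cv2.imwrite('pics/side2c.png',cv2.resize(c['color'][90:310,180:380,::-1],None,fx=2.7,fy=2.7))
E
```

```text
t: 5.1
tool_pos: [0.48, 0.0049, 0.3914]
orientation: [-1.571, 0.019, -0.016]
force: [0.1, 0.3, 1.0]
opening: 0.0007
```

View pics/side2c.png

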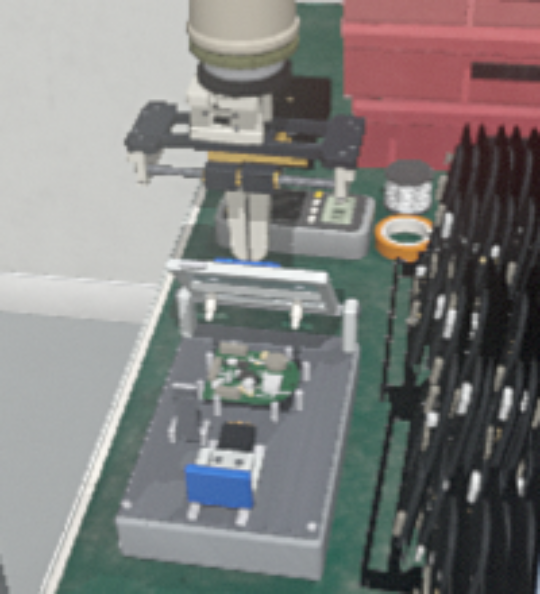

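The lid is following, and the fingertips are on its pad at crop pixel (247,262). I'll continue along the arc.

```bash
python3 -m inch '[{"x":0,"y":7,"z":-10,"twist":0},{"x":0,"y":8,"z":-9,"twist":0},{"x":0,"y":9,"z":-9,"twist":0},{"x":0,"y":10,"z":-8,"twist":0},{"x":0,"y":11,"z":-7,"twist":0},{"x":0,"y":11,"z":-6,"twist":0},{"x":0,"y":12,"z":-4,"twist":0},{"x":0,"y":0,"z":0,"twist":0}]'; python3 - <<'E'
from h import *
c=cam('side');cv2.imwrite('pics/side3c.png',cv2.resize(c['color'][90:310,180:380,::-1],None,fx=2.7,fy=2.7))
E
```

```text
t: 6.0
tool_pos: [0.4784, -0.047, 0.3222]
orientation: [-1.57, 0.02, -0.014]
force: [-0.2, 0.1, -1.3]
opening: 0.0008
```

View pics/side3c.png

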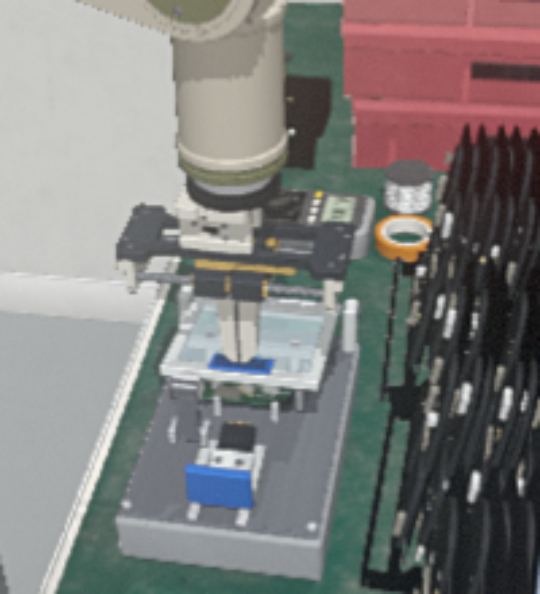

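The lid is nearly down with the fingertips on the blue pad (crop 240,360). Now I press down and watch the force.

```bash
python3 -m inch '[{"x":0,"y":6,"z":-1,"twist":0},{"x":0,"y":5,"z":-1,"twist":0},{"x":0,"y":4,"z":0,"twist":0},{"x":0,"y":3,"z":0,"twist":0},{"x":0,"y":0,"z":0,"twist":0}]';python3 -m inch '[{"x":0,"y":2,"z":0,"twist":0},{"x":0,"y":2,"z":0,"twist":0},{"x":0,"y":0,"z":0,"twist":0}]'
```

```text
t: 6.55
tool_pos: [0.4796, -0.0491, 0.308]
orientation: [-1.573, 0.015, -0.018]
force: [-3.0, -3.3, 6.3]
opening: 0.0002
t: 6.85
tool_pos: [0.4796, -0.0491, 0.3037]
orientation: [-1.573, 0.015, -0.018]
force: [-0.0, -3.2, 5.2]
opening: 0.0003
```

```bash
python3 -m inch '[{"x":0,"y":2,"z":0,"twist":0},{"x":0,"y":0,"z":0,"twist":0}]';python3 -m inch '[{"x":0,"y":2,"z":0,"twist":0},{"x":0,"y":0,"z":0,"twist":0}]';python3 -m inch '[{"x":0,"y":2,"z":0,"twist":0},{"x":0,"y":0,"z":0,"twist":0}]'
```

```text
t: 7.05
tool_pos: [0.4796, -0.0491, 0.3015]
orientation: [-1.572, 0.015, -0.018]
force: [0.5, -3.7, 4.0]
opening: 0.0007
t: 7.25
tool_pos: [0.4797, -0.0491, 0.3003]
orientation: [-1.573, 0.015, -0.018]
force: [-3.7, -4.7, 11.1]
opening: 0.0008
t: 7.45
tool_pos: [0.4798, -0.0491, 0.3]
orientation: [-1.573, 0.014, -0.018]
force: [-10.8, -3.3, 25.6]
opening: 0.0004
```

The force dipped to 4 N (the snap) and then rose to 26 N at tip z = 114 mm, which is the lid's fully shut height. I'll lift off and look.

```bash
python3 -m inch '[{"x":0,"y":-5,"z":0,"twist":0},{"x":0,"y":-15,"z":0,"twist":0},{"x":0,"y":-35,"z":0,"twist":0},{"x":0,"y":-40,"z":0,"twist":0},{"x":0,"y":0,"z":0,"twist":0}]'; python3 - <<'E'
from h import *
c=cam('side');cv2.imwrite('pics/side4c.png',cv2.resize(c['color'][150:310,200:350,::-1],None,fx=3.7,fy=3.7,interpolation=cv2.INTER_CUBIC))
im=c['color'];hsv=cv2.cvtColor(im,cv2.COLOR_RGB2HSV);m=cv2.inRange(hsv,(100,150,60),(125,255,255))
N,l,st,ce=cv2.connectedComponentsWithStats(m)
for i in range(1,N):
    if st[i][4]>12:
        vv,uu=np.where(l==i);P=dep(c,uu,vv);print(ce[i],st[i],np.median(P,0).round(4))
E
```

```text
t: 7.95
tool_pos: [0.4805, -0.0486, 0.3985]
orientation: [-1.572, 0.009, -0.024]
force: [0.1, -0.5, 0.5]
opening: 0.0003
[272.16 233.  ] [261 230  20   5  25] [ 0.4906 -0.0678  0.1158]
[260.62962963 269.85185185] [249 262  24  16 297] [ 0.4785 -0.1634  0.0903]
[307.98245614 323.90350877] [304 317   9  17 114] [ 0.5955 -0.2412  0.0193]
```

View pics/side4c.png

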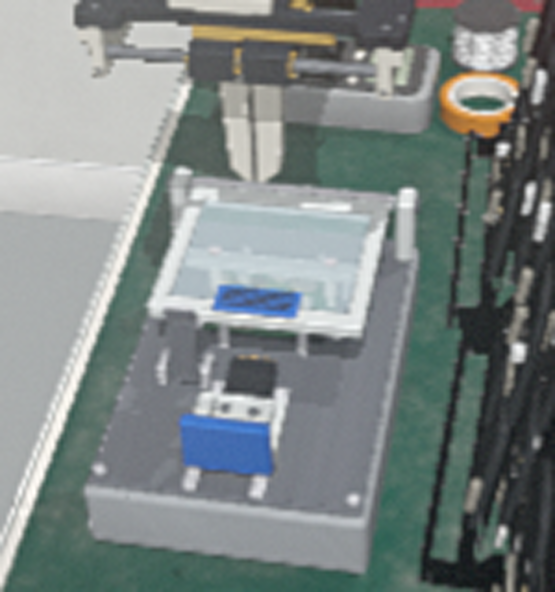

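```bash
python3 - <<'E'
from h import *
c=load('side')
# pad pixels crop(215..300,288..315)/3.7 +(200,150)
for (a,b) in ((225,293),(258,300),(290,300),(250,310),(165,290),(290,322),(200,312),(340,322),(205,195),(260,190),(400,200)):
    u,v=round(200+a/3.7),round(150+b/3.7);print((a,b),c['color'][v,u],dep(c,u,v)[0].round(4))
w=[]
hsv=cv2.cvtColor(c['color'],cv2.COLOR_RGB2HSV);m=cv2.inRange(hsv,(100,90,60),(125,255,255))
vv,uu=np.where(m[226:236,255:285]);P=dep(c,uu+255,vv+226);print(len(P),np.median(P,0),P[:,2].round(3))
t=cam('top','top4.png')
cv2.imwrite('pics/top4c.png',cv2.resize(t['color'][160:260,225:420,::-1],None,fx=4,fy=4,interpolation=cv2.INTER_CUBIC))
E
```

```text
(225, 293) [ 77  94 125] [ 0.4588 -0.0548  0.1148]
(258, 300) [ 78  90 119] [ 0.4815 -0.0592  0.115 ]
(290, 300) [ 77 114 176] [ 0.5004 -0.0568  0.1153]
(250, 310) [107 141 210] [ 0.4787 -0.0702  0.1149]
(165, 290) [208 212 213] [ 0.4182 -0.0508  0.1096]
(290, 322) [202 204 202] [ 0.5028 -0.0719  0.1099]
(200, 312) [233 236 236] [ 0.4447 -0.0706  0.111 ]
(340, 322) [223 226 227] [ 0.5357 -0.0692  0.1116]
(205, 195) [208 211 210] [0.4212 0.0528 0.1065]
(260, 190) [164 167 169] [0.4592 0.0624 0.1096]
(400, 200) [222 226 225] [0.5585 0.0623 0.1102]
152 [ 0.47939591 -0.06050527  0.11559842] [0.115 0.116 0.114 0.116 0.117 0.116 0.113 0.116 0.115 0.116 0.116 0.114
 0.115 0.115 0.114 0.116 0.115 0.116 0.115 0.115 0.115 0.114 0.115 0.113
 0.116 0.117 0.115 0.115 0.115 0.118 0.116 0.114 0.117 0.115 0.114 0.115
 0.113 0.114 0.116 0.117 0.117 0.118 0.117 0.115 0.115 0.114 0.113 0.116
 0.117 0.117 0.114 0.119 0.116 0.116 0.116 0.116 0.116 0.115 0.117 0.115
 0.118 0.115 0.117 0.116 0.115 0.116 0.114 0.116 0.116 0.118 0.115 0.116
 0.116 0.116 0.116 0.115 0.117 0.116 0.116 0.116 0.116 0.115 0.118 0.115
 0.118 0.114 0.115 0.115 0.116 0.116 0.115 0.116 0.115 0.117 0.115 0.116
 0.116 0.117 0.116 0.114 0.116 0.115 0.115 0.118 0.115 0.118 0.115 0.114
 0.118 0.117 0.117 0.115 0.113 0.115 0.118 0.114 0.116 0.116 0.115 0.114
 0.116 0.116 0.114 0.114 0.115 0.117 0.115 0.115 0.116 0.117 0.118 0.118
 0.115 0.116 0.116 0.118 0.115 0.114 0.116 0.116 0.117 0.116 0.116 0.115
 0.117 0.117 0.116 0.119 0.114 0.114 0.114 0.114]
```

View pics/top4c.png

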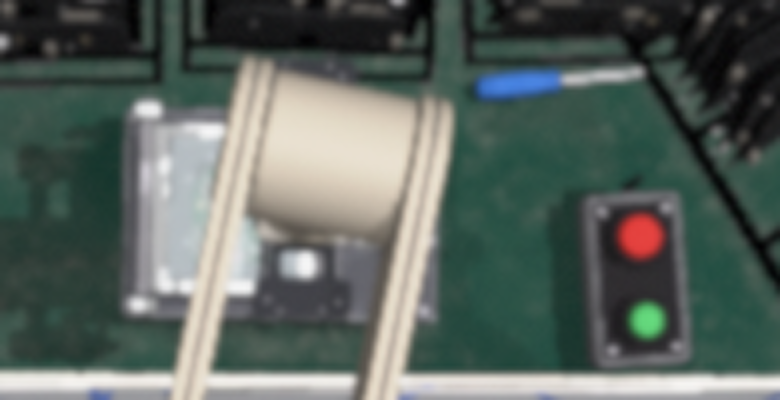

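The pad face is at z ≈ 115.5 mm and the lid's free edge at z ≈ 110, so the lid is caught (uncaught, the pad would be at about 127). Next I go to the slide.

```bash
python3 -m inch '[{"x":0,"y":0,"z":-38,"twist":0},{"x":0,"y":0,"z":-38,"twist":0},{"x":0,"y":0,"z":-38,"twist":0},{"x":0,"y":0,"z":-38,"twist":0},{"x":0,"y":0,"z":0,"twist":0},{"x":0,"y":40,"z":0,"twist":0},{"x":0,"y":40,"z":0,"twist":0},{"x":0,"y":30,"z":0,"twist":0},{"x":0,"y":18,"z":0,"twist":0},{"x":0,"y":0,"z":0,"twist":0},{"x":0,"y":0,"z":0,"twist":0}]'; python3 - <<'E'
from h import *
c=cam('side');cv2.imwrite('pics/side5c.png',cv2.resize(c['color'][150:310,200:350,::-1],None,fx=3.7,fy=3.7,interpolation=cv2.INTER_CUBIC))
E
```

```text
t: 9.15
tool_pos: [0.4757, -0.1998, 0.2632]
orientation: [-1.57, 0.017, -0.015]
force: [0.3, 0.5, 0.4]
opening: 0.0008
```

View pics/side5c.png

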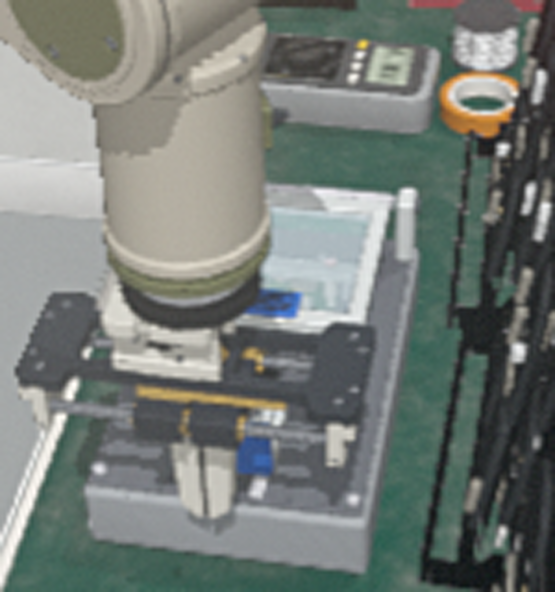

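```bash
python3 -m inch '[{"x":0,"y":0,"z":15,"twist":0},{"x":0,"y":0,"z":10,"twist":0},{"x":0,"y":0,"z":7,"twist":0},{"x":0,"y":0,"z":7,"twist":0},{"x":0,"y":0,"z":7,"twist":0},{"x":0,"y":0,"z":5,"twist":0},{"x":0,"y":0,"z":0,"twist":0}]';python3 -m inch '[{"x":0,"y":0,"z":3,"twist":0},{"x":0,"y":0,"z":0,"twist":0}]';python3 -m inch '[{"x":0,"y":0,"z":2,"twist":0},{"x":0,"y":0,"z":0,"twist":0}]'
```

```text
t: 9.9
tool_pos: [0.477, -0.1488, 0.2636]
orientation: [-1.57, 0.016, -0.016]
force: [-0.2, -0.1, -0.2]
opening: 0.0003
t: 10.1
tool_pos: [0.477, -0.1464, 0.2635]
orientation: [-1.57, 0.017, -0.016]
force: [-0.3, 0.8, -0.2]
opening: 0.0005
t: 10.3
tool_pos: [0.477, -0.1448, 0.2635]
orientation: [-1.571, 0.017, -0.016]
force: [-0.8, -4.2, -1.6]
opening: 0.0003
```

```bash
python3 -m inch '[{"x":0,"y":0,"z":2,"twist":0},{"x":0,"y":0,"z":0,"twist":0}]';python3 -m inch '[{"x":0,"y":0,"z":2,"twist":0},{"x":0,"y":0,"z":0,"twist":0}]';python3 -m inch '[{"x":0,"y":0,"z":2,"twist":0},{"x":0,"y":0,"z":0,"twist":0}]'
```

```text
t: 10.5
tool_pos: [0.4769, -0.1441, 0.2636]
orientation: [-1.575, 0.017, -0.017]
force: [-1.3, -11.4, -3.9]
opening: 0.0005
t: 10.7
tool_pos: [0.4769, -0.1434, 0.2637]
orientation: [-1.578, 0.017, -0.017]
force: [-0.7, -23.1, -6.4]
opening: 0.0007
t: 10.9
tool_pos: [0.4769, -0.1427, 0.2638]
orientation: [-1.581, 0.017, -0.018]
force: [0.4, -31.9, -9.3]
opening: 0.0009
```

It meets a firm stop at y = -0.143, as predicted for home. I'll back off, rise and check.

```bash
python3 -m inch '[{"x":0,"y":0,"z":-10,"twist":0},{"x":0,"y":0,"z":-25,"twist":0},{"x":0,"y":0,"z":-20,"twist":0},{"x":0,"y":-40,"z":0,"twist":0},{"x":0,"y":-40,"z":0,"twist":0},{"x":0,"y":0,"z":-40,"twist":0},{"x":-20,"y":0,"z":-40,"twist":0},{"x":-30,"y":0,"z":-40,"twist":0},{"x":-30,"y":0,"z":-40,"twist":0},{"x":0,"y":0,"z":0,"twist":0},{"x":0,"y":0,"z":0,"twist":0}]'; python3 - <<'E'
from h import *
s=robot.read_state();print(R.from_rotvec(s['orientation']).as_matrix().round(3))
c=cam('side','side6.png');t=cam('top')
cv2.imwrite('pics/side6c.png',cv2.resize(c['color'][150:400,150:350,::-1],None,fx=2.4,fy=2.4,interpolation=cv2.INTER_CUBIC))
cv2.imwrite('pics/top6c.png',cv2.resize(t['color'][160:260,225:420,::-1],None,fx=4,fy=4,interpolation=cv2.INTER_CUBIC))
E
```

```text
t: 12.0
tool_pos: [0.392, -0.3526, 0.3435]
orientation: [-1.57, 0.019, -0.019]
force: [0.1, 0.3, 0.2]
opening: -0.0001
[[ 1.     0.     0.024]
 [-0.024  0.001  1.   ]
 [ 0.    -1.     0.001]]
```

View pics/side6c.png

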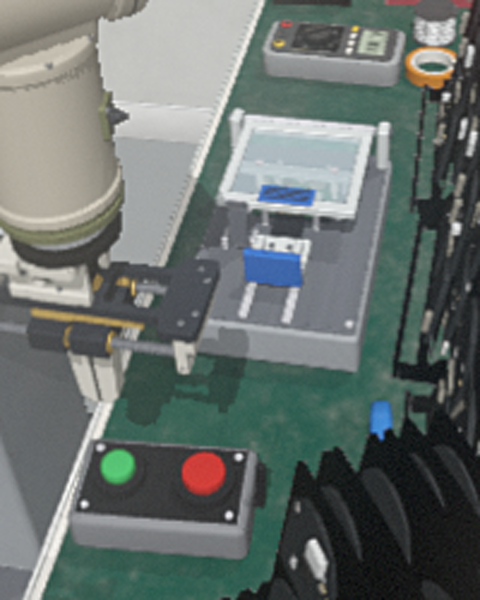

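View pics/top6c.png

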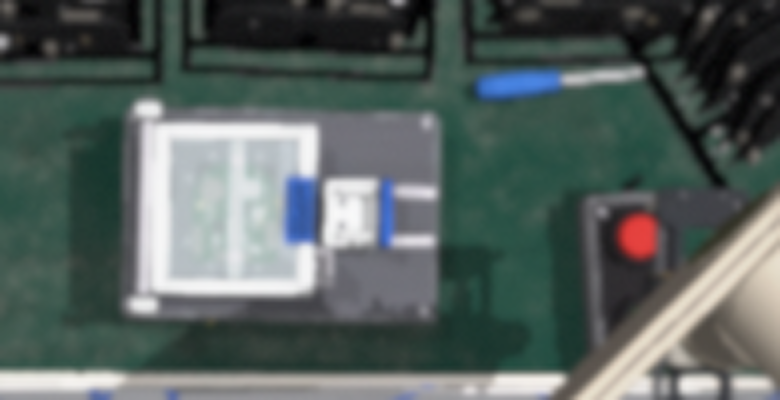

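```bash
python3 - <<'E'
from h import *
c=load('top')
T=lambda p,z:onz(c,225+(p[0]-1.5)/4,160+(p[1]-1.5)/4,z)[0].round(4)
print('plate top ctr',T((387,213),.106))
s=load('side')
hsv=cv2.cvtColor(s['color'],cv2.COLOR_RGB2HSV);m=cv2.inRange(hsv,(100,120,60),(125,255,255))
N,l,st,ce=cv2.connectedComponentsWithStats(m)
for i in range(1,N):
    if st[i][4]>12:
        vv,uu=np.where(l==i);P=dep(s,uu,vv);print(ce[i],np.median(P,0).round(4))
S=lambda p,z:onz(s,150+(p[0]-.7)/2.4,150+(p[1]-.7)/2.4,z)[0].round(4)
print('green',S((118,466),.068),'red',S((203,472),.068))
E
```

```text
plate top ctr [ 0.4761 -0.1314  0.106 ]
[268.78947368 231.10526316] [ 0.4793 -0.0617  0.1154]
[263.09584665 261.1086262 ] [ 0.4785 -0.1358  0.09  ]
[308.15789474 324.08270677] [ 0.5965 -0.242   0.0194]
green [ 0.3907 -0.3583  0.068 ] red [ 0.4616 -0.3531  0.068 ]
```

The plate face is at y = -0.1358, so the slide is home. The lid pad is still at 115.4. Now the green button at (0.3905,-0.358).

```bash
python3 -m inch '[{"x":-1,"y":0,"z":-5,"twist":0},{"x":0,"y":40,"z":0,"twist":0},{"x":0,"y":30,"z":0,"twist":0},{"x":0,"y":13,"z":0,"twist":0},{"x":0,"y":0,"z":0,"twist":0},{"x":0,"y":0,"z":0,"twist":0}]';python3 -m inch '[{"x":0,"y":3,"z":0,"twist":0},{"x":0,"y":2,"z":0,"twist":0},{"x":0,"y":0,"z":0,"twist":0}]'; python3 -m inch '[{"x":0,"y":2,"z":0,"twist":0},{"x":0,"y":2,"z":0,"twist":0},{"x":0,"y":0,"z":0,"twist":0}]'
```

```text
t: 12.7
tool_pos: [0.3923, -0.3568, 0.2618]
orientation: [-1.571, 0.015, -0.016]
force: [0.3, -0.4, 1.0]
opening: 0.0005
t: 13.0
tool_pos: [0.392, -0.3572, 0.2567]
orientation: [-1.572, 0.015, -0.018]
force: [1.1, -1.0, 2.0]
opening: 0.0006
t: 13.3
tool_pos: [0.392, -0.3573, 0.2529]
orientation: [-1.572, 0.015, -0.018]
force: [-0.5, -0.8, 7.8]
opening: 0.0003
```

```bash
python3 -m inch '[{"x":0,"y":2,"z":0,"twist":0},{"x":0,"y":0,"z":0,"twist":0}]'; python3 -m inch '[{"x":0,"y":2,"z":0,"twist":0},{"x":0,"y":0,"z":0,"twist":0}]'
```

```text
t: 13.5
tool_pos: [0.3921, -0.3574, 0.2525]
orientation: [-1.572, 0.015, -0.018]
force: [-4.4, 6.4, 22.0]
opening: 0.0009
t: 13.7
tool_pos: [0.3922, -0.3575, 0.2522]
orientation: [-1.572, 0.015, -0.017]
force: [-10.3, 12.0, 36.8]
opening: 0.0003
```

It stops hard at tip z ≈ 66 mm, 3 mm higher than expected. I'll lift off and check what was touched.

```bash
python3 -m inch '[{"x":0,"y":-5,"z":0,"twist":0},{"x":0,"y":-10,"z":0,"twist":0},{"x":0,"y":-40,"z":0,"twist":0},{"x":0,"y":-30,"z":0,"twist":0},{"x":0,"y":0,"z":40,"twist":0},{"x":0,"y":0,"z":45,"twist":0},{"x":0,"y":0,"z":0,"twist":0}]'; python3 - <<'E'
from h import *
c=cam('side')
cv2.imwrite('pics/side7c.png',cv2.resize(c['color'][310:400,160:280,::-1],None,fx=6,fy=6,interpolation=cv2.INTER_CUBIC))
o=[]
# heights along a column/row across green button
hsv=cv2.cvtColor(c['color'],cv2.COLOR_RGB2HSV)
m=cv2.inRange(hsv,(50,120,60),(85,255,255))[325:365,180:220]
vv,uu=np.where(m);P=dep(c,uu+180,vv+325);print('green',len(P),np.median(P,0).round(4),np.percentile(P[:,2],[5,25,75,95]).round(4), uu.mean()+180,vv.mean()+325,vv.min()+325,vv.max()+325)
m=cv2.inRange(hsv,(0,180,120),(6,255,255))[330:365,215:255]
vv,uu=np.where(m);P=dep(c,uu+215,vv+330);print('red',len(P),np.median(P,0).round(4),np.percentile(P[:,2],[5,25,75,95]).round(4))
for v in range(330,362,2):
    print(v,(1000*dep(c,np.arange(182,252,5),np.full(14,v))[:,2]).round().astype(int))
E
```

```text
t: 14.4
tool_pos: [0.3931, -0.2681, 0.332]
orientation: [-1.568, 0.016, -0.014]
force: [0.1, 0.2, -0.1]
opening: 0.0004
green 157 [ 0.3906 -0.3595  0.0698] [0.061  0.0675 0.0709 0.0724] 198.54777070063693 343.89171974522293 337 351
red 217 [ 0.4627 -0.3547  0.0705] [0.0677 0.0694 0.0715 0.0727]
330 [-526   -1   -2    0    0    0    1   -2    0    0    1    1    0    1]
332 [-523   -1   -1    1    1    2    3    3   -2    1    0    2   -1    1]
334 [-531   -5   50   47   47   49   46    1    3   -1   -1    0    2    2]
336 [-542   45   51   49   52   50   50   50   49   49   47   47   45    2]
338 [-551   47   49   70   61   50   52   52   51   51   60   62   50   50]
340 [-560   50   53   72   71   63   48   52   51   63   72   72   61   50]
342 [ 1 51 63 73 71 63 48 50 50 63 72 68 69 49]
344 [-1 51 69 72 68 60 51 50 50 70 72 72 69 50]
346 [-3 52 62 71 70 63 50 50 49 67 71 72 70 61]
348 [-4 48 64 71 70 63 49 48 62 73 71 69 72 62]
350 [44 50 62 65 62 60 51 51 58 68 71 72 68 61]
352 [47 51 61 61 62 57 51 50 59 66 73 70 62 59]
354 [46 51 58 60 60 49 52 51 50 63 68 67 62 52]
356 [49 49 50 58 55 50 52 51 49 61 63 65 62 48]
358 [51 50 52 49 50 48 51 51 52 60 61 63 56 49]
360 [49 52 50 52 50 51 51 54 51 54 57 59 49 52]
```

View pics/side7c.png

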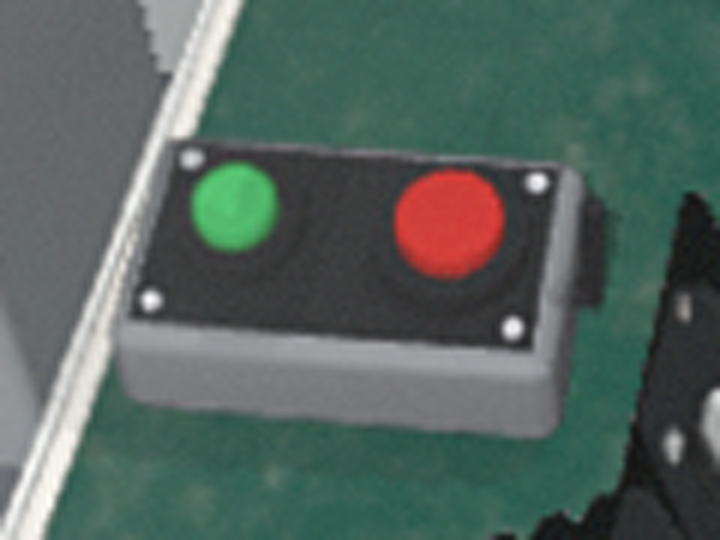

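Depth shows the green top at about 71 mm, with the collar at only about 61. So the stop at 66.3 fits a full 5 mm press rather than hitting the collar. The top height disagrees with the given 68 mm, so I'll press again slightly off-centre, where the camera can see the button, and watch the force onset.

```bash
python3 -m inch '[{"x":-1,"y":0,"z":-40,"twist":0},{"x":0,"y":0,"z":-42,"twist":0},{"x":0,"y":0,"z":0,"twist":0},{"x":0,"y":40,"z":0,"twist":0},{"x":0,"y":31,"z":0,"twist":0},{"x":0,"y":0,"z":0,"twist":0},{"x":0,"y":0,"z":0,"twist":0}]'; for i in 1; do python3 -m inch '[{"x":0,"y":1,"z":0,"twist":0},{"x":0,"y":1,"z":0,"twist":0},{"x":0,"y":0,"z":0,"twist":0},{"x":0,"y":0,"z":0,"twist":0}]'; python3 -m inch '[{"x":0,"y":1,"z":0,"twist":0},{"x":0,"y":0,"z":0,"twist":0},{"x":0,"y":0,"z":0,"twist":0}]';python3 -m inch '[{"x":0,"y":1,"z":0,"twist":0},{"x":0,"y":0,"z":0,"twist":0},{"x":0,"y":0,"z":0,"twist":0}]';python3 -m inch '[{"x":0,"y":1,"z":0,"twist":0},{"x":0,"y":0,"z":0,"twist":0},{"x":0,"y":0,"z":0,"twist":0}]'; done;  python3 - <<'E'
from h import *
s=robot.read_state();print(s['tool_pos'],s['force'])
c=cam('side')
cv2.imwrite('pics/side8c.png',cv2.resize(c['color'][310:400,160:280,::-1],None,fx=6,fy=6,interpolation=cv2.INTER_CUBIC))
E
```

```text
t: 15.15
tool_pos: [0.3905, -0.3539, 0.2617]
orientation: [-1.569, 0.018, -0.016]
force: [-0.3, -0.7, 0.0]
opening: 0.0006
t: 15.55
tool_pos: [0.3909, -0.354, 0.2606]
orientation: [-1.572, 0.016, -0.017]
force: [0.4, 0.6, 0.4]
opening: 0.0005
t: 15.85
tool_pos: [0.3907, -0.3538, 0.2587]
orientation: [-1.571, 0.017, -0.016]
force: [0.9, 0.7, 1.0]
opening: 0.0003
t: 16.15
tool_pos: [0.3908, -0.3538, 0.2578]
orientation: [-1.571, 0.016, -0.017]
force: [-0.4, -0.2, 0.9]
opening: 0.0007
t: 16.45
tool_pos: [0.3908, -0.3538, 0.2568]
orientation: [-1.571, 0.016, -0.017]
force: [0.9, 0.4, 1.2]
opening: 0.0003
[ 0.39076628 -0.3538438   0.25682613] [0.87263593 0.4369615  1.23174935]
```

View pics/side8c.png

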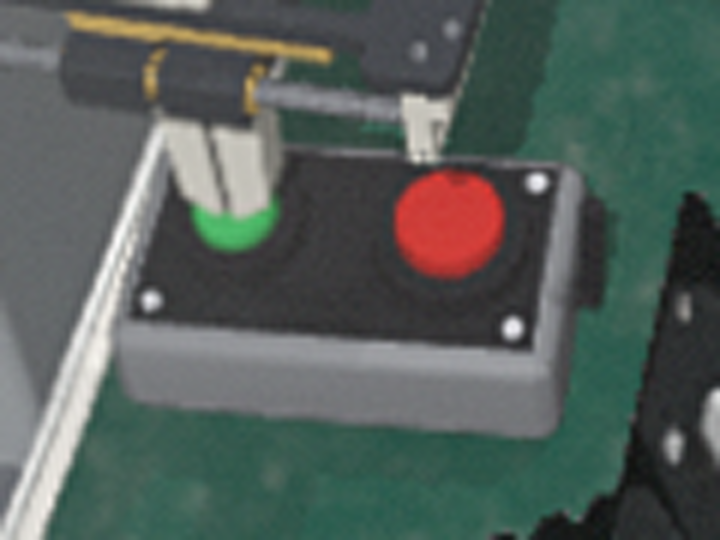

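Contact begins around tip z 71 (1 N). There is room, and the front of the button shows at (232,235). I'll press on.

```bash
python3 -m inch '[{"x":0,"y":1,"z":0,"twist":0},{"x":0,"y":0,"z":0,"twist":0}]'; python3 -m inch '[{"x":0,"y":1,"z":0,"twist":0},{"x":0,"y":0,"z":0,"twist":0}]';python3 -m inch '[{"x":0,"y":1,"z":0,"twist":0},{"x":0,"y":0,"z":0,"twist":0}]';python3 -m inch '[{"x":0,"y":1,"z":0,"twist":0},{"x":0,"y":0,"z":0,"twist":0}]';python3 -m inch '[{"x":0,"y":1,"z":0,"twist":0},{"x":0,"y":0,"z":0,"twist":0}]';python3 -m inch '[{"x":0,"y":1,"z":0,"twist":0},{"x":0,"y":0,"z":0,"twist":0}]'; python3 - <<'E'
from h import *
c=cam('side')
cv2.imwrite('pics/side9c.png',cv2.resize(c['color'][310:400,160:280,::-1],None,fx=6,fy=6,interpolation=cv2.INTER_CUBIC))
hsv=cv2.cvtColor(c['color'],cv2.COLOR_RGB2HSV)
m=cv2.inRange(hsv,(50,120,60),(85,255,255))[325:365,180:220]
vv,uu=np.where(m);P=dep(c,uu+180,vv+325);print('green',len(P),vv.max()+325,np.percentile(P[:,2],[25,50,75,95]).round(4))
E
```

```text
t: 16.7
tool_pos: [0.3907, -0.3538, 0.2557]
orientation: [-1.571, 0.016, -0.017]
force: [0.7, 0.3, 1.8]
opening: 0.0006
t: 16.9
tool_pos: [0.3907, -0.3538, 0.2547]
orientation: [-1.571, 0.016, -0.017]
force: [0.4, 0.7, 2.7]
opening: 0.0004
t: 17.1
tool_pos: [0.3908, -0.3539, 0.2538]
orientation: [-1.571, 0.016, -0.017]
force: [0.5, -0.1, 2.8]
opening: 0.0006
t: 17.3
tool_pos: [0.3908, -0.3539, 0.2529]
orientation: [-1.571, 0.016, -0.017]
force: [0.2, -0.1, 4.2]
opening: 0.0005
t: 17.5
tool_pos: [0.3908, -0.3539, 0.2527]
orientation: [-1.571, 0.016, -0.017]
force: [-3.0, 2.5, 12.0]
opening: 0.0004
t: 17.7
tool_pos: [0.3909, -0.3539, 0.2526]
orientation: [-1.571, 0.016, -0.016]
force: [-6.0, 6.1, 19.8]
opening: 0.0004
green 42 351 [0.0633 0.0644 0.0658 0.0672]
```

View pics/side9c.png

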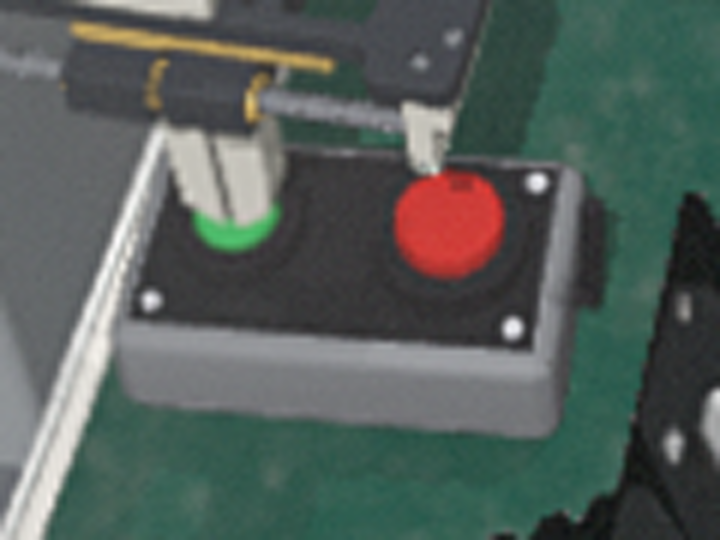

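The force rose steadily from 1 to 4.2 N over about 5 mm and then met a hard stop, so this is the full travel. Now I release, clear away and do a final check.

```bash
python3 -m inch '[{"x":0,"y":-4,"z":0,"twist":0},{"x":0,"y":-10,"z":0,"twist":0},{"x":0,"y":-40,"z":0,"twist":0},{"x":0,"y":-40,"z":0,"twist":0},{"x":0,"y":-30,"z":0,"twist":0},{"x":0,"y":0,"z":40,"twist":0},{"x":0,"y":0,"z":45,"twist":0},{"x":0,"y":0,"z":0,"twist":0},{"x":0,"y":0,"z":0,"twist":0},{"x":0,"y":0,"z":0,"twist":0}]'; python3 - <<'E'
from h import *
c=cam('side','side10.png')
hsv=cv2.cvtColor(c['color'],cv2.COLOR_RGB2HSV);
for nm,lo,hi in(('blue',(100,120,60),(125,255,255)),('green',(55,150,100),(80,255,255)),('red',(0,180,120),(6,255,255))):
    m=cv2.inRange(hsv,lo,hi);m[:220]=0
    N,l,st,ce=cv2.connectedComponentsWithStats(m)
    for i in range(1,N):
        if st[i][4]>20 and ce[i][0]<320:
            vv,uu=np.where(l==i);P=dep(c,uu,vv);print(nm,ce[i].round(1),np.median(P,0).round(4))
E
```

```text
t: 18.75
tool_pos: [0.3925, -0.2693, 0.3748]
orientation: [-1.571, 0.017, -0.016]
force: [1.1, -0.8, 0.4]
opening: 0.0004
blue [268.7 231.1] [ 0.4789 -0.0609  0.1155]
blue [263.1 261.1] [ 0.4785 -0.1357  0.0906]
blue [308.2 324.1] [ 0.5965 -0.2417  0.0196]
red [234.5 346.5] [ 0.463  -0.3553  0.0704]
```

View pics/side10.png

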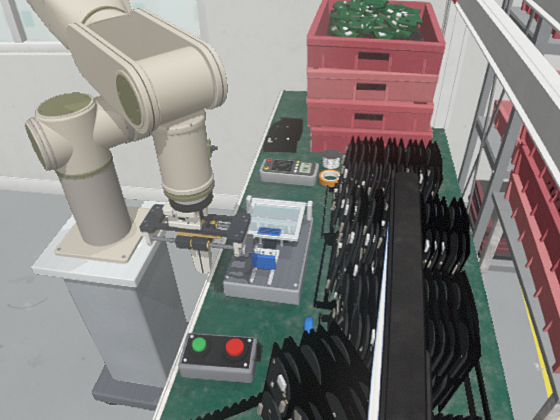

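The lid is level (268,231), the slide home (263,261), the green button up (199,345), and the other things are in place. The arm is clear of everything, so I'll hand in.

```bash
python3 -c "
from plant import robot
print(robot.close_job())"
```

```text
the job is handed in; nothing more can be done
None
```

The job is handed in. The lid is shut on its catch, the slide is home, and the green button was pressed all the way down and released. The hand-in gave no verdict, and it took about 19 s of the 67 s allowed.

- **Lid:** I folded it over with closed fingertips on the press pad and pressed until the force dipped (the snap) and then met a hard stop. With the fingers off, the pad stayed at z ≈ 115.5 mm; uncaught it would sit near 127 mm. I judged the catch from that height, since I could not see the hook itself clearly or read the probe plate.
- **Slide:** I pushed it to a firm stop. The plate face is at y = -0.136, as expected for home.
- **Green button:** I pressed it twice, both times after the lid and slide were shut. The first press stopped about 3 mm higher than the given 68 mm button height predicts. Depth readings put the button top at about 71 mm, so I repeated the press in small steps. The force rose from about 1 N to 4.2 N over roughly 5 mm and then met a hard stop, which is full travel. The 71 mm and 68 mm heights still disagree. In the last picture the button looks up, but my final depth check did not pick it up.
- **Other things:** I kept the fingers clear of the red button, and its measured height did not change. The screwdriver read the same position as at the start. The meter and spool look unmoved in the last picture, but I did not measure them. The fingers stayed clear of the board, which lay under the shut lid.

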